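Hold the clamping lid down on a sieve shaker

TASK

Lift the clamping lid from the bench and lower it over the two rods of the sieve shaker, a rod through each ear, until it sits flat on the top sieve. Then press it down until the sprung plate with the stack has sunk about 6 mm below its unloaded height (about 12 N on the stack in all), keep that push steady for three seconds, and never drive the plate down onto its stops. Finish while still holding the lid pressed like this, so that a colleague can screw on the two nuts; leave the nut dish, the spare sieve, the beaker and the brush where they are.

Things in the scene. Friction and masses are not known exactly. Their poses are not given: they have to be found in the camera images.
- lid: clamping lid lying on the bench, 0.2 to 0.32 kg: flat aluminium disc 110 mm wide, 6.5 mm thick, with two ears (bar 196 by 30 by 6 mm); each ear has a 15 mm through hole 80 mm from the middle. On top a solid black bar grip 16 mm thick, 72 mm long. Origin: centre of the flat underside; x across the grip, y along the grip and through both holes, z up. Same after a half turn about z
- lid_grip (a point): middle of the lid's black bar grip, 26.5 mm above the lid's underside; the grip reaches from the disc (6.5 mm) to 36.5 mm above the underside; axes as the lid's
- shaker: sieve shaker fixed on the bench: cream housing 200 (x) by 210 (y) by 88 mm, blue panel on its -x side. On springs above it a plate 194 mm wide, carrying pan and two steel sieves (100 mm wide, firmly seated) and two upright rods. Origin: centre of the underside, on the bench; y from rod to rod, z up
- stack_top (a point): centre of the open rim of the top sieve, 215 mm above the bench when unloaded; the rim is 100 mm wide with a 3 mm wall and lies level. The seated lid's underside lies at this point. Axes as the shaker's. It sinks with the plate.
- rod_tip_a (a point): tip of the rod on the shaker's +y side, 80 mm from the stack's axis: rod 8 mm thick, its last 8 mm tapering to 3 mm, standing 35 mm above the rim of the top sieve. It sinks with the plate.
- rod_tip_b (a point): tip of the other rod, on the shaker's -y side, of the same size
- spring_plate (a joint): how far the sprung plate with rods and stack has sunk, m: 0 unloaded, growing downward; it sinks 1 mm for every 2 N put on it (lid's weight included, which alone gives about 1.3 mm) and meets its stops at 0.012
- nut_dish: round steel dish 90 mm wide and 14 mm tall with two black star nuts for the rods (20 mm tall with the dish); origin: centre of its underside
- spare_sieve: loose steel test sieve 100 mm wide, 40 mm tall; origin: centre of its underside
- beaker: glass beaker 68 mm wide, 90 mm tall; origin: centre of its underside
- sieve_brush: brush with handle, 170 mm long, lying along its x; origin: under its middle
Not all that is in view belongs to the job. What is shaped like the lid but brown, purple or red is not meant.

How it is judged (in metres and radians):
On the way, in this order (a step that is already met when the one before it is completed fails the run):
1. the lid is lifted clear of the bench (height (world z) of lid above 0.06 m), for 0.1 s.
2. both rods stand in the lid's ear holes (horizontal distance between lid and stack_top below 0.008 m and angle between the y axis of lid and the y axis of shaker, either way round below 0.08 rad and z of lid in the frame of stack_top below 0.033 m).
3. the lid is pressed flat on the top sieve, plate sunk 3.5 to 9 mm, for two seconds on end (z of lid in the frame of stack_top below 0.003 m and angle between lid's own z axis and vertical below 0.05 rad and contact force between lid and shaker above 6.5 N and value of joint spring_plate between 0.0035 and 0.009 m), for 2 s.
At the end, for the whole second after the job is handed in: still pressed by the robot, the lid sits flat (3 degrees) on the top sieve, a rod through each ear, within 8 mm of the stack's axis, at rest; the plate is sunk 3.5 to 9 mm and the lid bears on the shaker with 6.5 to 19 N; dish, spare sieve, beaker and brush are within 20 mm of their places (all of step 3 and horizontal distance between lid and stack_top below 0.008 m and angle between the y axis of lid and the y axis of shaker, either way round below 0.08 rad and contact force between lid and shaker below 19 N and contact force between any of the fingers, the arm and lid above 2.5 N and linear speed of lid below 0.01 m/s and distance of each of nut_dish, spare_sieve, beaker, sieve_brush from where it was at the start of the episode below 0.02 m); the arm keeps its last pose, push and grip.
It fails at once if the plate is driven onto its stops (sunk more than 11.5 mm) (value of joint spring_plate above 0.0115 m).
It fails at once if a bystander is shoved or knocked over (distance of any of nut_dish, spare_sieve, beaker, sieve_brush from where it was at the start of the episode above 0.03 m or angle between beaker's own z axis and vertical above 0.5 rad).
It also fails if it takes over 58 s, if anything falls off the work surface, if the arm or the gripper's body presses on something with over 40 N, if the wrist force passes 120 N, or if a joint passes its speed limit or range.

ROBOT

A 6-joint arm with a two-finger parallel gripper is mounted at the origin on the work surface. World frame = base frame: x ahead of the robot, y to its left, z up, the work surface at z = 0. Lengths are in m, angles in degrees, forces in N, time in s.
With the tool pointing down it reaches from about 0.425 to 1.125 m from the base axis. Payload 14.9 kg.
Tool frame: the origin (TCP) lies at the very end of the fingers, on their centre line; the grasp point (between the pads) lies env.grasp_offset behind it (env.grasp_offset is the distance from the TCP to the grasp point, in m); z points along the fingers, y is the line along which they close (so a half turn about z gives the same grasp; the last joint's range is limited). The gripper opens to 91 mm and grips with 3 to 60 N. Pads are 32 mm wide; open, the fingers measure 118 mm over their backs; the gripper's body (76 mm by 178 mm) begins 60 mm behind the grasp point.
Start: joints at [-71.293, 21.709, 99.362, -0, 58.929, -1.908], TCP at [0.246, -0.655, 0.214] pointing down, gripper open.
Joint ranges: [-158.91, 158.91], [-42.39, 125.64], [0.06, 152.35], [-60.88, 240.88], [17.5, 164.5], [-176.32, 176.32]. Speed limits (degrees/s): [108.29, 108.29, 136.94, 180, 180, 180].

INTERFACE

Orientations are given as [roll, pitch, yaw] about the fixed x, y, z axes, in that order (R = Rz(yaw) Ry(pitch) Rx(roll)).
In Python, from workcell import env gives the robot as it stands. The module is installed in compiled form; this text tells all that it offers.
- The arm moves only by the tool carry_out, never from a script. Its arguments are lists of equal length, an entry for each row: "slide": the shift along the tool's x, y, z in cm, a list of three; "rot": the turn, a rotation vector about the tool's x, y, z in rad, a list of three; "gripper": the gripper command: -1 is shut, 1 is fully open, values between are in proportion. A call has 1 to 12 rows; each row is the pose to reach, as a shift and turn from the pose commanded when the call began, along the tool's axes at that moment; what a row does not reach only later rows make up. A row lasts 1/12 s, in which the tool goes at most 41.7 mm and 7.16 degrees, less where a joint would pass 70% of its speed; a pose out of reach is approached as far as the arm can. A call with a gripper value outside its range is refused whole. The fingers move at their own pace and stop on an object; "squeeze" is the grip in N (left out, the last holds). Time passes only in rows, so rows that repeat a pose let the fingers close. It gives the time, the measured TCP pose, the force, the opening and the grip force at its end, in the units of the state.
- env.state(): the state, without advancing time (a new reading comes with each control period).
- env.snapshot(name): name is "side" or "top" or "wrist"; returns the picture (384x512x3 uint8, red, green, blue); there is no depth.
- env.camera_model(name): a dict with "vfov" (degrees; the focal length in pixels is half the picture's height over the tangent of half this angle, whatever the lens; pixels are square), "cx", "cy" (the principal point, pixels), "dist_coeffs" ([k1, k2, p1, p2, k3] as OpenCV has them; the pictures are not rectified), "xyz" and "rotation" of the camera in the world. Camera axes: x right, y down, z forward; pixel columns grow to the right and rows downward; lengths in m; the calibration is good to about 2 mm. A picture is of the moment at which its call begins: read the wrist's pose just before it. camera_model takes no time and is no camera call; for the wrist camera it gives the pose at the moment of the call.
- env.hand_in(): hands the job in; it is judged then, once.
Trained networks look in the newest picture that a camera, given by its name, has taken for a name from the list of things; names that differ only in an ending like _2 or _b are one class to them, and where a whole thing is asked for, a point or a joint stands for the part that bears it (a point fixed in the world has none). Each returns a list of dicts, best first, with "p" (0 to 1); they miss things now and then, are a little off and sometimes report something else, mostly with a low value. They report only what shows in the picture. A call takes as long as a camera call. They do not tell look-alikes from the thing itself.
- env.look_for(camera, query): "rect" ([left, top, width, height] in pixels, round what is visible of it).
The state is a dict: "t": time; "q": joint angles; "qvel": joint speeds; "joint_torque": joint torques, N m; "tcp_pos": TCP position; "ee_rot": TCP orientation; "wrist_force": force on the tool from outside, world axes, zero at the start; "ft_torque": the same for the moment, N m; "gripper_width": finger opening in m; "grip_force": force on a finger pad.
Only numpy, scipy, OpenCV 4.12 (cv2) and the standard library are available. Lean on these libraries where they do the work, as an engineer would, in place of code of your own. Each camera call takes 0.05 s, during which the arm holds its last target. There are 200 camera calls.

## Working session

There is one attempt and no reset: what is moved stays moved. The work goes in short steps, Python scripts to look and compute and a tool call to move; the robot and the scene stay as the last step left them, time stands still between calls to the robot, and variables do not carry over. Pictures are saved under pics/ and viewed, at most 10 in all, crops included, and the job is handed in when it is done.

Besides the shell and the picture viewer there is one more tool, called after "Emit:" as name(argument=value, ...) on one line, values as JSON. carry_out: Moves the arm, as the interface text tells. Its arguments: {"type":"object","properties":{"slide":{"type":"array"},"rot":{"type":"array"},"gripper":{"type":"array"},"squeeze":{"type":"number"}},"required":["slide","rot","gripper"]}

```bash
mkdir -p pics
cat > h.py <<'E'
import numpy as np, cv2
from workcell import env
from scipy.spatial.transform import Rotation as Rn
def K(m):
    f=192/np.tan(np.radians(m['vfov'])/2); return np.array([[f,0,m['cx']],[0,f,m['cy']],[0,0,1]])
def Rc(m):
    r=np.array(m['rotation'],float)
    return r if r.shape==(3,3) else Rn.from_euler('xyz',r,degrees=True).as_matrix()
def ray(m,px):
    p=cv2.undistortPoints(np.array(px,float).reshape(-1,1,2),K(m),np.array(m['dist_coeffs'],float)).reshape(-1,2)
    return np.array(m['xyz']),np.c_[p,np.ones(len(p))]@Rc(m).T
def atz(m,px,z):
    o,d=ray(m,px); return o+d*((z-o[2])/d[:,2])[:,None]
def proj(m,P):
    P=np.array(P,float).reshape(-1,3); R=Rc(m); 
    return cv2.projectPoints(P,cv2.Rodrigues(R.T)[0],-R.T@np.array(m['xyz']),K(m),np.array(m['dist_coeffs'],float))[0].reshape(-1,2)
E
python3 - <<'E'
from h import *
ims=[]
for c in ['side','top']:
    im=env.snapshot(c); m=env.camera_model(c); print(c,m)
    cv2.imwrite(f'pics/{c}0.png',im[:,:,::-1])
    for q in ['lid','lid_grip','shaker','stack_top','rod_tip_a','nut_dish','spare_sieve','beaker','sieve_brush']:
        print(q,[(np.round(d['rect']).tolist(),round(d['p'],2)) for d in env.look_for(c,q)][:4])
print(env.state(), env.grasp_offset)
E
```

```text
side {'vfov': 51.23492204661375, 'cx': 252.28769547516433, 'cy': 184.25548521760928, 'dist_coeffs': array([-0.1242135,  0.       ,  0.       ,  0.       ,  0.       ]), 'xyz': array([-0.01913338,  0.86809593,  0.93525015]), 'rotation': array([-123.63600517,    0.76311721, -151.21775475])}
lid [([256.0, 178.0, 30.0, 25.0], 0.76), ([261.0, 211.0, 30.0, 32.0], 0.72), ([299.0, 163.0, 26.0, 16.0], 0.69), ([156.0, 212.0, 42.0, 17.0], 0.58)]
lid_grip [([298.0, 157.0, 29.0, 19.0], 0.68), ([305.0, 206.0, 15.0, 10.0], 0.59)]
shaker [([158.0, 229.0, 92.0, 113.0], 0.91)]
stack_top [([169.0, 229.0, 68.0, 79.0], 0.6)]
rod_tip_a [([163.0, 227.0, 75.0, 87.0], 0.77)]
nut_dish []
spare_sieve [([195.0, 191.0, 26.0, 20.0], 0.95)]
beaker [([147.0, 225.0, 22.0, 28.0], 0.65)]
sieve_brush [([154.0, 216.0, 46.0, 12.0], 0.84)]
top {'vfov': 51.594555062904796, 'cx': 255.32866642036126, 'cy': 197.24151363061267, 'dist_coeffs': array([0.02308049, 0.        , 0.        , 0.        , 0.        ]), 'xyz': array([ 0.44067706, -0.12805647,  1.36501979]), 'rotation': array([-1.75036180e+02,  2.55944562e-02, -9.0691911
[... 725 characters left out ...]
0, 51.0], 0.58)]
{'t': 1.0, 'q': array([-7.12913037e+01,  2.17107656e+01,  9.93607320e+01, -1.65040220e-03,
        5.89280667e+01, -1.90542296e+00]), 'qvel': array([-0.07797884, -0.03179796, -0.051798  , -0.02811829,  0.01337477,
        0.06455361]), 'joint_torque': array([-5.06074168e-03, -7.63716245e+01, -4.34742665e+01,  6.50284882e-02,
        3.89942131e-02, -7.33436855e-05]), 'tcp_pos': array([ 0.2464777 , -0.65520317,  0.21392865]), 'ee_rot': array([1.79999612e+02, 1.42731504e-03, 2.06149710e+01]), 'wrist_force': array([ 0.0034731 , -0.10676382, -0.19816064]), 'ft_torque': array([-0.02889438,  0.02144037, -0.0046135 ]), 'grip_force': 0.0, 'gripper_width': 0.09123572681144637} 0.0188
```

Run:
```python
import cv2
a=cv2.imread('pics/top0.png')[90:320,70:430]; cv2.imwrite('pics/top0c.png',cv2.resize(a,(792,506),interpolation=cv2.INTER_CUBIC))
b=cv2.imread('pics/side0.png')[140:350,130:350]; cv2.imwrite('pics/side0c.png',cv2.resize(b,(616,588),interpolation=cv2.INTER_CUBIC))
```

```text
(no output)
```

View pics/top0c.png

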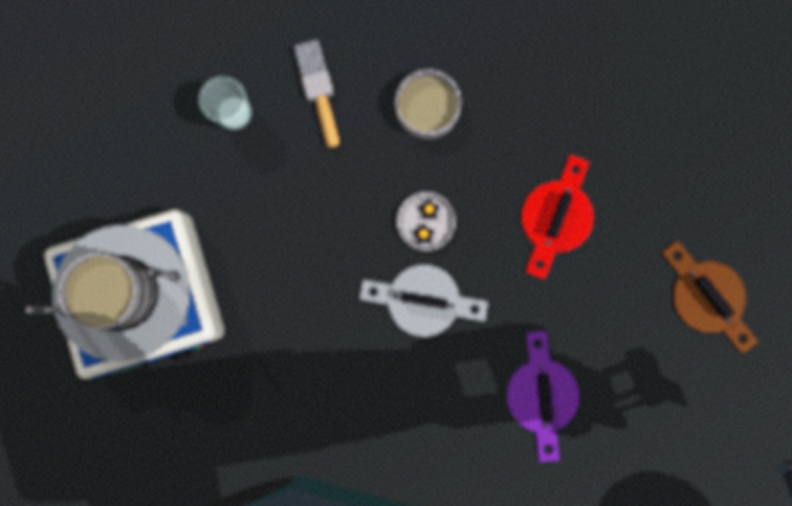

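View pics/side0c.png

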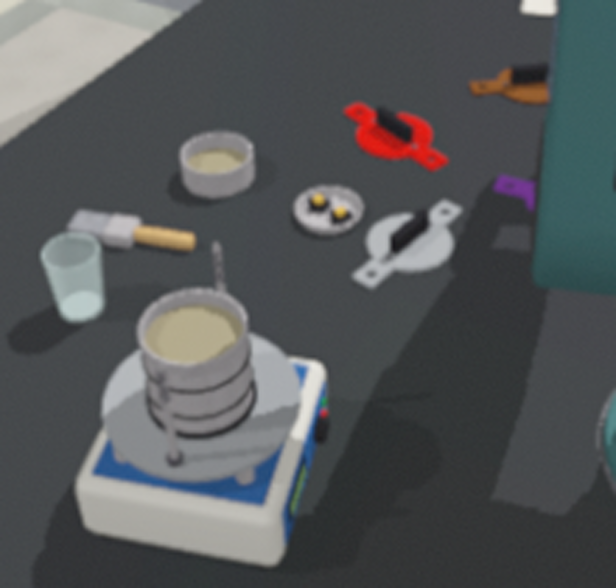

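The real (silver) lid is at about crop (425,300) in the top picture, with ear holes at (373,291) and (474,309). The nut dish is just above it, and the stack is at the left with its rim at (99,290) and rod tips near (178,275) and (30,310). The side view agrees.

Run:
```python
from h import *
m=env.camera_model('top'); f=lambda p:np.array(p)/2.2+[70,90]
h=atz(m,f([[373,291],[474,309]]),.006); print('holes',h,np.linalg.norm(h[0]-h[1]),h.mean(0),np.degrees(np.arctan2(*(h[0]-h[1])[[1,0]])))
t=atz(m,f([[178,275],[30,310]]),.25); print('tips',t,np.linalg.norm(t[0]-t[1]),t.mean(0),np.degrees(np.arctan2(*(t[0]-t[1])[[1,0]])))
print('rim',atz(m,f([[99,290]]),.215))
c=atz(m,f([[47,252],[180,212],[222,330],[85,375]]),.088);print('hous',c,c.mean(0))
print('dish',atz(m,f([[427,221]]),.014))
ms=env.camera_model('side'); g=lambda p:np.array(p)/2.8+[130,140]
print('side far tip',atz(ms,g([[216,245]]),.25),'rim',atz(ms,g([[193,333]]),.215))
h=atz(ms,g([[448,211],[372,274]]),.006);print(h,h.mean(0))
print(env.camera_model('wrist'))
```

```text
holes [[ 0.4735621  -0.07394057  0.006     ]
 [ 0.44384666 -0.23017451  0.006     ]] 0.15903475187275487 [ 0.45870438 -0.15205754  0.006     ] 79.23106111378343
tips [[0.49111154 0.16448938 0.25      ]
 [0.44919093 0.35058922 0.25      ]] 0.19076291640019782 [0.47015123 0.2575393  0.25      ] -77.30551062307944
rim [[0.47435375 0.27658239 0.215     ]]
hous [[0.5344326  0.39773479 0.088     ]
 [0.59090325 0.20505891 0.088     ]
 [0.41781007 0.1423852  0.088     ]
 [0.35597724 0.33886934 0.088     ]] [0.47478079 0.27101206 0.088     ]
dish [[ 0.58094233 -0.15910695  0.014     ]]
side far tip [[0.49128272 0.20843519 0.25      ]] rim [[0.46551978 0.2891006  0.215     ]]
[[ 0.43753622 -0.23127776  0.006     ]
 [ 0.4688079  -0.07109686  0.006     ]] [ 0.45317206 -0.15118731  0.006     ]
{'vfov': 67.00886403499788, 'cx': 251.43962882514938, 'cy': 192.25607185676307, 'dist_coeffs': array([-0.02588745,  0.        ,  0.        ,  0.        ,  0.        ]), 'xyz': array([ 0.31702667, -0.62805257,  0.38371931]), 'rotation': array([ 1.64591095e+02, -3.71415578e-03, -6.93666959e+01])}
```

```bash
cat >> h.py <<'E'
def go(x,y,z,yaw,cmd=None):
    "shift in tool axes (cm) and turn (rad) from commanded (default measured) pose"
    s=env.state(); R=Rn.from_euler('xyz',s['ee_rot'],degrees=True)
    d=R.inv().apply(np.array([x,y,z])-s['tcp_pos'])*100
    r=(R.inv()*Rn.from_euler('xyz',[180,0,yaw],degrees=True)).as_rotvec()
    print('t',round(s['t'],2),'slide',np.round(d,2),'rot',np.round(r,4),'rows',np.linalg.norm(d)/4.17,np.degrees(np.linalg.norm(r))/7.16)
E
python3 -c "
from h import *
go(.457,-.152,.17,79.2)"
```

```text
t 1.0 slide [ 37.42 -39.69   4.39] rot [-0.      0.     -1.0225] rows 13.123068172090944 8.182266621262377
```

Emit:
carry_out(slide=[[37.42,-39.69,4.39],[37.42,-39.69,4.39],[37.42,-39.69,4.39],[37.42,-39.69,4.39],[37.42,-39.69,4.39],[37.42,-39.69,4.39],[37.42,-39.69,4.39],[37.42,-39.69,4.39],[37.42,-39.69,4.39],[37.42,-39.69,4.39],[37.42,-39.69,4.39],[37.42,-39.69,4.39]], rot=[[0,0,-1.0225],[0,0,-1.0225],[0,0,-1.0225],[0,0,-1.0225],[0,0,-1.0225],[0,0,-1.0225],[0,0,-1.0225],[0,0,-1.0225],[0,0,-1.0225],[0,0,-1.0225],[0,0,-1.0225],[0,0,-1.0225]], gripper=[1,1,1,1,1,1,1,1,1,1,1,1])

```text
t: 2.0
tcp_pos: [0.4392, -0.1936, 0.174]
ee_rot: [180.0, 0.0, 79.2]
wrist_force: [-0.2, -0.8, -0.7]
gripper_width: 0.0912
grip_force: 0.0
```

```bash
python3 -c "
from h import *
print(env.state()['tcp_pos'],env.state()['ee_rot'])
go(.457,-.152,.17,79.2)"
```

```text
[ 0.43922842 -0.19358527  0.17403684] [1.79955493e+02 1.24011415e-02 7.91852754e+01]
t 2.0 slide [4.42 0.97 0.4 ] rot [ 0.0008  0.0002 -0.0003] rows 1.088808246610236 0.006772433981612905
```

Emit:
carry_out(slide=[[4.4,1.0,0.4],[4.4,1.0,0.4],[4.4,1.0,0.4],[4.4,1.0,0.4]], rot=[[0,0,0],[0,0,0],[0,0,0],[0,0,0]], gripper=[1,1,1,1])

```text
t: 2.33
tcp_pos: [0.4569, -0.1541, 0.1699]
ee_rot: [180.0, 0.0, 79.3]
wrist_force: [0.3, -0.4, -0.2]
gripper_width: 0.091
grip_force: 0.0
```

Run:
```python
from h import *
print(env.state()['tcp_pos'],env.state()['ee_rot'])
m=env.camera_model('wrist'); im=env.snapshot('wrist'); cv2.imwrite('pics/w1.png',im[:,:,::-1]); np.save('w1.npy',m,allow_pickle=True)
print(m['xyz'],m['rotation'])
print(env.look_for('wrist','lid'),env.look_for('wrist','lid_grip'))
```

```text
[ 0.45689542 -0.15413414  0.1699099 ] [1.79996111e+02 7.62762359e-03 7.92645754e+01]
[ 0.47113757 -0.07960696  0.33970543] [ 1.64561870e+02 -3.82973544e-02 -1.07153251e+01]
[{'rect': [206.8, 86.5, 93.0, 165.3], 'p': 0.88}, {'rect': [148.1, 284.4, 93.6, 40.5], 'p': 0.75}, {'rect': [302.8, 285.3, 43.1, 24.2], 'p': 0.73}] [{'rect': [206.0, 85.8, 94.8, 168.2], 'p': 0.88}, {'rect': [149.2, 286.2, 91.3, 38.4], 'p': 0.72}]
```

View pics/w1.png

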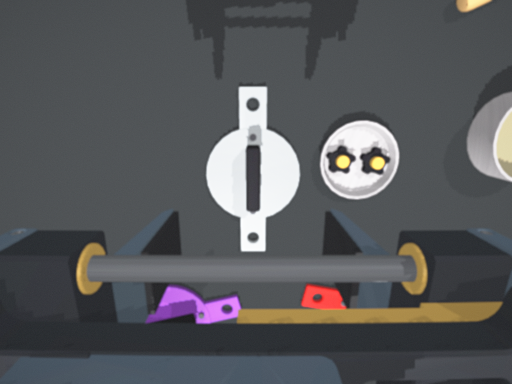

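The wrist view shows the silver lid upright in the picture, with ear holes at (253,104) and (253,238). The grip runs over (253,147–212), and the dish is clear on the right.

Run:
```python
from h import *
m=np.load('w1.npy',allow_pickle=True).item()
g=cv2.imread('pics/w1.png',0).astype(float)
def cen(x,y,r=9):
    w=g[y-r:y+r+1,x-r:x+r+1]; w=np.clip(150-w,0,None); yy,xx=np.mgrid[y-r:y+r+1,x-r:x+r+1]; return [(w*xx).sum()/w.sum(),(w*yy).sum()/w.sum()]
p=[cen(253,104),cen(253,238)];print(p)
h=atz(m,p,.004);print(h,np.linalg.norm(h[0]-h[1]));c=h.mean(0);a=np.degrees(np.arctan2(*(h[0]-h[1])[[1,0]]));print(c,a)
go(c[0],c[1],.011,a)
```

```text
[[np.float64(252.43565683646113), np.float64(104.15500853034365)], [np.float64(252.66938325991188), np.float64(236.81740088105727)]]
[[ 0.47407596 -0.07123363  0.004     ]
 [ 0.44485118 -0.22802645  0.004     ]] 0.15949318668679846
[ 0.45946357 -0.14963004  0.004     ] 79.44173358205975
t 2.48 slide [ 0.6   0.17 15.9 ] rot [ 0.0002  0.0001 -0.0058] rows 3.81535739716714 0.04686392168395919
```

Emit:
carry_out(slide=[[0.5,0.17,4],[0.5,0.17,8],[0.5,0.17,11],[0.5,0.17,13],[0.5,0.17,14.5],[0.5,0.17,15.5],[0.5,0.17,15.9],[0.5,0.17,15.9],[0.5,0.17,15.9]], rot=[[0,0,-0.005],[0,0,-0.005],[0,0,-0.005],[0,0,-0.005],[0,0,-0.005],[0,0,-0.005],[0,0,-0.005],[0,0,-0.005],[0,0,-0.005]], gripper=[1,1,1,1,1,1,1,1,1], squeeze=30)

```text
t: 3.23
tcp_pos: [0.4598, -0.15, 0.0115]
ee_rot: [180.0, 0.0, 79.5]
wrist_force: [0.7, 0.1, 0.7]
gripper_width: 0.0914
grip_force: 0.0
```

Emit:
carry_out(slide=[[0,0,0],[0,0,0],[0,0,0],[0,0,0],[0,0,0],[0,0,0],[0,0,0],[0,0,0],[0,0,0],[0,0,0]], rot=[[0,0,0],[0,0,0],[0,0,0],[0,0,0],[0,0,0],[0,0,0],[0,0,0],[0,0,0],[0,0,0],[0,0,0]], gripper=[-1,-1,-1,-1,-1,-1,-1,-1,-1,-1], squeeze=30)

```text
t: 4.07
tcp_pos: [0.4594, -0.1494, 0.0108]
ee_rot: [-180.0, -0.0, 79.5]
wrist_force: [-0.4, -0.2, -0.3]
gripper_width: 0.0275
grip_force: 0.0
```

Emit:
carry_out(slide=[[0,0,0],[0,0,0],[0,0,0],[0,0,0],[0,0,0],[0,0,0]], rot=[[0,0,0],[0,0,0],[0,0,0],[0,0,0],[0,0,0],[0,0,0]], gripper=[-1,-1,-1,-1,-1,-1], squeeze=40)

```text
t: 4.57
tcp_pos: [0.4594, -0.1495, 0.0108]
ee_rot: [180.0, 0.0, 79.5]
wrist_force: [-0.2, 0.8, -0.7]
gripper_width: 0.0154
grip_force: 40.0
```

Emit:
carry_out(slide=[[0,0,-1],[0,0,-3],[0,0,-6],[0,0,-10],[0,0,-14],[0,0,-18],[0,0,-22],[0,0,-25],[0,0,-27],[0,0,-28],[0,0,-28],[0,0,-28]], rot=[[0,0,0],[0,0,0],[0,0,0],[0,0,0],[0,0,0],[0,0,0],[0,0,0],[0,0,0],[0,0,0],[0,0,0],[0,0,0],[0,0,0]], gripper=[-1,-1,-1,-1,-1,-1,-1,-1,-1,-1,-1,-1])

```text
t: 5.57
tcp_pos: [0.459, -0.1493, 0.2902]
ee_rot: [-180.0, -0.0, 79.5]
wrist_force: [-0.4, -1.3, -2.1]
gripper_width: 0.0158
grip_force: 40.0
```

```bash
python3 -c "
from h import *
go(.452,.195,.37,105)"
```

```text
t 5.57 slide [33.72 -6.97 -7.97] rot [-4.000e-04 -1.000e-04 -4.452e-01] rows 8.476869922476471 3.5629637923447484
```

```bash
python3 -c "
from h import *
go(.553,.167,.46,105)"
```

```text
t 5.57 slide [ 32.81   3.46 -16.98] rot [-4.000e-04 -1.000e-04 -4.452e-01] rows 8.898857379085934 3.5629637923447484
```

Emit:
carry_out(slide=[[2,0.2,-3],[5,0.5,-6],[8,0.8,-9],[11.5,1.2,-12],[15,1.6,-14],[18.5,2,-16],[22,2.4,-17],[25.5,2.8,-17],[28.5,3.1,-17],[31,3.3,-17],[32.8,3.5,-17],[32.8,3.5,-17]], rot=[[0,0,-0.05],[0,0,-0.1],[0,0,-0.15],[0,0,-0.2],[0,0,-0.25],[0,0,-0.3],[0,0,-0.35],[0,0,-0.4],[0,0,-0.445],[0,0,-0.445],[0,0,-0.445],[0,0,-0.445]], gripper=[-1,-1,-1,-1,-1,-1,-1,-1,-1,-1,-1,-1])

```text
t: 6.57
tcp_pos: [0.5539, 0.1693, 0.4577]
ee_rot: [-179.8, -0.0, 105.1]
wrist_force: [-0.2, -0.3, -2.2]
gripper_width: 0.0159
grip_force: 40.0
```

Emit:
carry_out(slide=[[0,0,0],[0,0,0],[0,0,0]], rot=[[0,0,0],[0,0,0],[0,0,0]], gripper=[-1,-1,-1])

```text
t: 6.82
tcp_pos: [0.5535, 0.1658, 0.4599]
ee_rot: [-179.9, 0.0, 104.9]
wrist_force: [-0.4, -0.5, -1.8]
gripper_width: 0.0156
grip_force: 40.0
```

Run:
```python
from h import *
print(env.state()['tcp_pos'],env.state()['ee_rot'],env.state()['wrist_force'])
m=env.camera_model('wrist'); im=env.snapshot('wrist'); cv2.imwrite('pics/w2.png',im[:,:,::-1]); np.save('w2.npy',m,allow_pickle=True)
for q in ['rod_tip_a','stack_top','shaker']: print(q,env.look_for('wrist',q))
cv2.imwrite('pics/w2v.png',cv2.resize(im[:,:,::-1],(800,600),interpolation=cv2.INTER_CUBIC))
```

```text
[0.55349957 0.16584793 0.45992316] [-1.79926027e+02  8.74267828e-03  1.04940959e+02] [-0.40193978 -0.46995791 -1.80246273]
rod_tip_a [{'rect': [165.9, 1.4, 116.9, 134.2], 'p': 0.68}]
stack_top [{'rect': [166.4, 0.8, 119.3, 135.8], 'p': 0.9}]
shaker [{'rect': [165.3, 0.0, 114.3, 140.6], 'p': 0.64}, {'rect': [165.2, 0.3, 115.3, 137.4], 'p': 0.43}]
```

View pics/w2v.png

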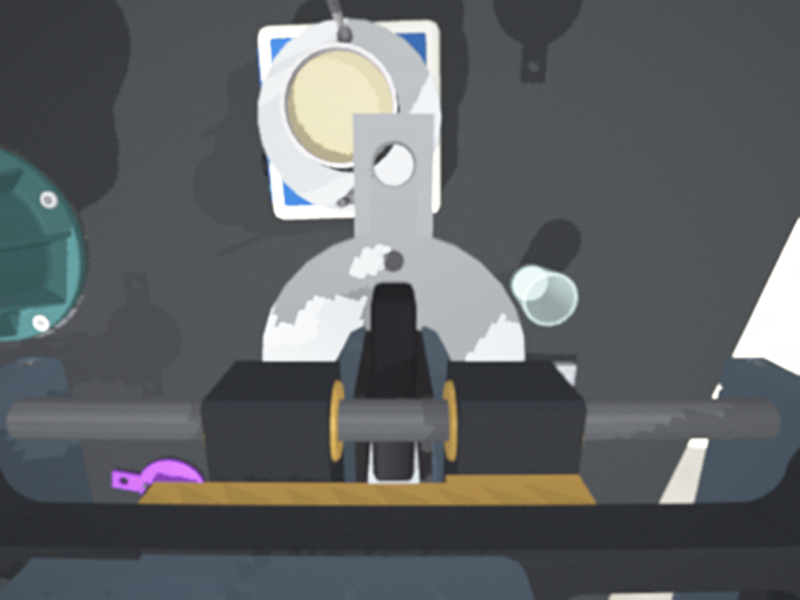

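The far rod tip is cut off at the top of the picture. The near rod is seen almost end-on around view (346,203), left of the ear; the rim is centred near (341,105). I'll take a second view 5 cm further on, for the far rod.

Emit:
carry_out(slide=[[2,1,0],[4,2,0],[5,2,0],[5,2,0],[5,2,0],[5,2,0]], rot=[[0,0,0],[0,0,0],[0,0,0],[0,0,0],[0,0,0],[0,0,0]], gripper=[-1,-1,-1,-1,-1,-1])

```text
t: 7.52
tcp_pos: [0.5599, 0.2194, 0.4609]
ee_rot: [180.0, 0.0, 105.0]
wrist_force: [1.2, -0.5, -2.5]
gripper_width: 0.0159
grip_force: 40.0
```

Run:
```python
from h import *
print(env.state()['tcp_pos'],env.state()['ee_rot'],env.state()['wrist_force'])
m=env.camera_model('wrist'); im=env.snapshot('wrist'); cv2.imwrite('pics/w3.png',im[:,:,::-1]); np.save('w3.npy',m,allow_pickle=True)
a=cv2.imread('pics/w2.png')[0:150,160:300]; b=im[0:150,130:290,::-1]
z=lambda i:cv2.resize(i,None,fx=2.6,fy=2.6,interpolation=cv2.INTER_CUBIC)
cv2.imwrite('pics/c23.png',np.hstack([z(a),z(b)])); print(z(a).shape)
```

```text
[0.55992883 0.2194371  0.4609041 ] [1.79999282e+02 1.20714549e-02 1.04978719e+02] [ 1.1741471  -0.47189309 -2.47448574]
(390, 364, 3)
```

View pics/c23.png

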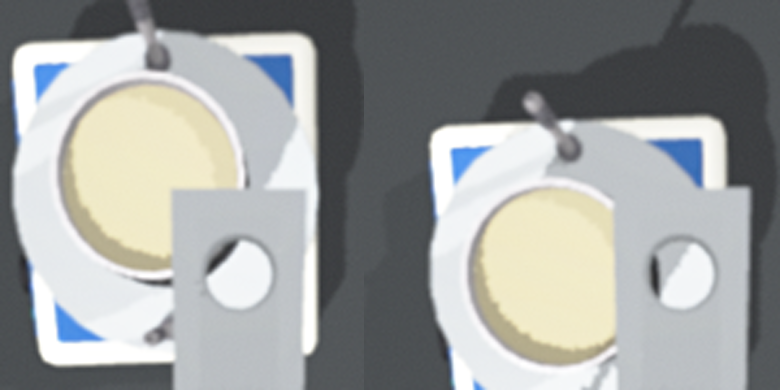

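Tips found: far rod at right-crop (530,98), near rod at left-crop (151,339). The rim's outer edge spans left-crop x 57–244 and y 72–278.

Run:
```python
from h import *
from scipy.optimize import least_squares
m2=np.load('w2.npy',allow_pickle=True).item();m3=np.load('w3.npy',allow_pickle=True).item()
A=atz(m3,[[130+166/2.6,98/2.6]],.249)[0]; B=atz(m2,[[160+151/2.6,339/2.6]],.249)[0]
print(A,B,np.linalg.norm(A-B),(A+B)/2,np.degrees(np.arctan2(*(A-B)[[1,0]])))
def rim(m,l,t,r,b):
    th=np.linspace(0,6.283,200)
    def f(c):
        p=proj(m,np.c_[c[0]+.05*np.cos(th),c[1]+.05*np.sin(th),0*th+.215]); e=[]
        if l is not None:e.append(p[:,0].min()-l)
        if r is not None:e.append(p[:,0].max()-r)
        return e+[p[:,1].min()-t,p[:,1].max()-b]
    s=least_squares(f,[.473,.275]);print('rim',s.x,s.fun)
rim(m2,160+56/2.6,70/2.6,160+245/2.6,279/2.6)
rim(m3,130+(464-364)/2.6,178/2.6,None,367/2.6)
# lid hole in hand seen in both
for m,p in((m2,[160+239/2.6,273/2.6]),(m3,[130+(681-364)/2.6,273/2.6])):
    zt=m['xyz'][2]-.1698-.0108+.006
    print('hole',atz(m,[p],zt))
```

```text
[0.45185284 0.35868754 0.249     ] [0.4986283  0.20626769 0.249     ] 0.15943573861077542 [0.47524057 0.28247762 0.249     ] 107.06049551406862
rim [0.4764158  0.28241154] [-1.15230524  1.14918615  0.15097443 -0.09817946]
rim [0.47668355 0.2841816 ] [-0.00279294 -1.27375814  1.43814328]
hole [[0.53368904 0.24317786 0.45508356]]
hole [[0.54007709 0.29673666 0.45605586]]
```

```bash
python3 -c "
from h import *
go(.4755,.2825,.29,107.1)"
```

```text
t 7.57 slide [ 8.29 -6.53 17.09] rot [ 0.0001  0.0002 -0.0373] rows 4.817363764776417 0.29886300081236195
```

Emit:
carry_out(slide=[[2,-1.6,2],[4,-3.2,4],[6,-4.8,7],[7.5,-6,10],[8.3,-6.5,13],[8.3,-6.5,15],[8.3,-6.5,16.5],[8.3,-6.5,17.1],[8.3,-6.5,17.1],[8.3,-6.5,17.1],[8.3,-6.5,17.1],[8.3,-6.5,17.1]], rot=[[0,0,-0.01],[0,0,-0.02],[0,0,-0.03],[0,0,-0.037],[0,0,-0.037],[0,0,-0.037],[0,0,-0.037],[0,0,-0.037],[0,0,-0.037],[0,0,-0.037],[0,0,-0.037],[0,0,-0.037]], gripper=[-1,-1,-1,-1,-1,-1,-1,-1,-1,-1,-1,-1])

```text
t: 8.57
tcp_pos: [0.4765, 0.2836, 0.2911]
ee_rot: [179.9, -0.0, 107.1]
wrist_force: [-2.0, -0.1, -1.8]
gripper_width: 0.0154
grip_force: 40.0
```

Run:
```python
from h import *
s=env.state();print(s['tcp_pos'],s['ee_rot'],s['wrist_force'])
go(.4755,.2825,.275,107.1)
w=env.snapshot('wrist'); b=env.snapshot('side')[190:330,140:260]
b=cv2.resize(b,None,fx=3,fy=3,interpolation=cv2.INTER_CUBIC); w=w[20:160,180:320]; w=cv2.resize(w,(420,420),interpolation=cv2.INTER_CUBIC)
cv2.imwrite('pics/c4.png',np.hstack([b,w])[:,:,::-1])
```

```text
[0.47649701 0.28357182 0.29106578] [ 1.79898202e+02 -2.03866462e-02  1.07083964e+02] [-1.95557969 -0.06466899 -1.78018517]
t 8.57 slide [-0.07 -0.13  1.61] rot [ 0.0018 -0.0004 -0.0003] rows 0.3868664423662229 0.014672228317768552
```

View pics/c4.png

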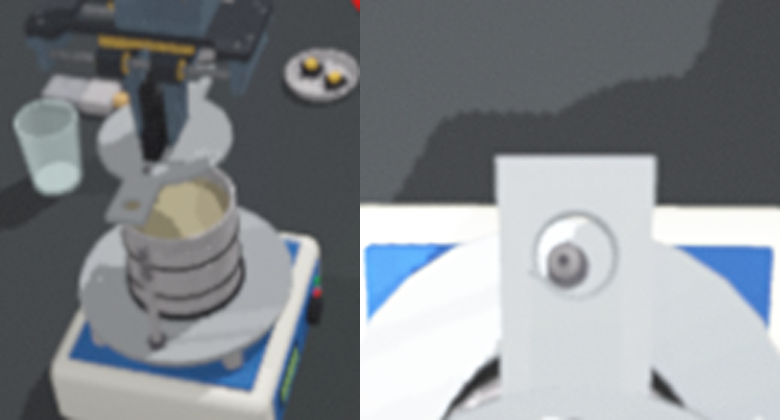

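The wrist view shows the +y rod tip through the ear hole: tip at crop (565,261), hole centre at (577,254). Next I compute the offset.

Run:
```python
from h import *
m=env.camera_model('wrist'); s=env.state()
f=lambda x,y:[180+(x-360)/3,20+y/3]
z=s['tcp_pos'][2]-.0108
t=atz(m,[f(565,261)],.249)[0]; h=atz(m,[f(577,254)],z+.005)[0]
print(s['tcp_pos'],t,h,t-h)
R=Rn.from_euler('xyz',s['ee_rot'],degrees=True); print('tool cm',R.inv().apply(t-h)*100)
```

```text
[0.47622976 0.28357477 0.2906626 ] [0.45144329 0.358907   0.249     ] [0.45375463 0.36034058 0.2848626 ] [-0.00231133 -0.00143358 -0.0358626 ]
tool cm [-0.07006535 -0.26746957  3.58591449]
```

Emit:
carry_out(slide=[[-0.07,-0.2,0.3],[-0.07,-0.2,0.8],[-0.07,-0.2,1.3],[-0.07,-0.2,1.6],[-0.07,-0.2,1.6],[-0.07,-0.2,1.6],[-0.07,-0.2,1.6]], rot=[[0,0,0],[0,0,0],[0,0,0],[0,0,0],[0,0,0],[0,0,0],[0,0,0]], gripper=[-1,-1,-1,-1,-1,-1,-1])

```text
t: 9.25
tcp_pos: [0.4742, 0.2823, 0.2739]
ee_rot: [180.0, -0.0, 107.1]
wrist_force: [-0.2, 0.7, -1.2]
gripper_width: 0.0159
grip_force: 40.0
```

Run:
```python
from h import *
s=env.state();print(s['tcp_pos'],s['ee_rot'],s['wrist_force'])
go(.4745,.2823,.265,107.1)
m=env.camera_model('wrist');w=env.snapshot('wrist');np.save('w5.npy',m,allow_pickle=True)
w=w[60:150,205:295]; w=cv2.resize(w,(540,540),interpolation=cv2.INTER_CUBIC)
cv2.imwrite('pics/c5.png',w[:,:,::-1])
```

```text
[0.47422155 0.28229163 0.27388938] [ 1.79999494e+02 -4.06850537e-03  1.07102057e+02] [-0.17552571  0.67101365 -1.2266016 ]
t 9.25 slide [-0.01  0.03  0.89] rot [ 0.     -0.0001  0.    ] rows 0.21327915140971812 0.0006406403013790297
```

View pics/c5.png

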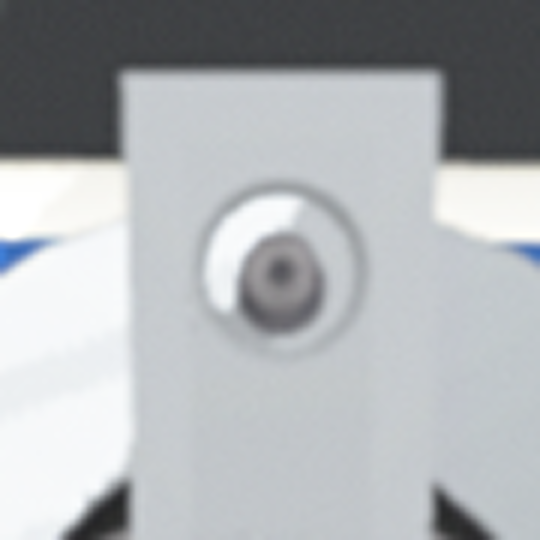

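The rod tip (282,270) is centred in the hole (282,268), so I go down onto the rods.

Emit:
carry_out(slide=[[0,0,0.4],[0,0,0.8],[0,0,1.2],[0,0,1.6],[0,0,2.0],[0,0,2.4],[0,0,2.8],[0,0,3.2],[0,0,3.6],[0,0,3.8],[0,0,3.8],[0,0,3.8]], rot=[[0,0,0],[0,0,0],[0,0,0],[0,0,0],[0,0,0],[0,0,0],[0,0,0],[0,0,0],[0,0,0],[0,0,0],[0,0,0],[0,0,0]], gripper=[-1,-1,-1,-1,-1,-1,-1,-1,-1,-1,-1,-1])

```text
t: 10.3
tcp_pos: [0.4742, 0.2823, 0.2358]
ee_rot: [-180.0, -0.0, 107.1]
wrist_force: [-0.4, -0.5, -1.3]
gripper_width: 0.0162
grip_force: 40.0
```

Emit:
carry_out(slide=[[0,0,0.2],[0,0,0.4],[0,0,0.6],[0,0,0.8],[0,0,0.9],[0,0,1.0],[0,0,1.1],[0,0,1.2],[0,0,1.2],[0,0,1.2],[0,0,1.2]], rot=[[0,0,0],[0,0,0],[0,0,0],[0,0,0],[0,0,0],[0,0,0],[0,0,0],[0,0,0],[0,0,0],[0,0,0],[0,0,0]], gripper=[-1,-1,-1,-1,-1,-1,-1,-1,-1,-1,-1])

```text
t: 11.22
tcp_pos: [0.4742, 0.2822, 0.224]
ee_rot: [180.0, -0.0, 107.1]
wrist_force: [-1.6, -1.5, 1.6]
gripper_width: 0.0157
grip_force: 40.0
```

Emit:
carry_out(slide=[[0,0,0],[0,0,0],[0,0,0],[0,0,0]], rot=[[0,0,0],[0,0,0],[0,0,0],[0,0,0]], gripper=[-1,-1,-1,-1])

```text
t: 11.55
tcp_pos: [0.4742, 0.2822, 0.2239]
ee_rot: [180.0, -0.0, 107.1]
wrist_force: [-1.9, -0.6, 1.0]
gripper_width: 0.0157
grip_force: 40.0
```

Emit:
carry_out(slide=[[0,0,0.05],[0,0,0.1],[0,0,0.15],[0,0,0.2],[0,0,0.25],[0,0,0.3],[0,0,0.35],[0,0,0.4],[0,0,0.42],[0,0,0.42],[0,0,0.42],[0,0,0.42]], rot=[[0,0,0],[0,0,0],[0,0,0],[0,0,0],[0,0,0],[0,0,0],[0,0,0],[0,0,0],[0,0,0],[0,0,0],[0,0,0],[0,0,0]], gripper=[-1,-1,-1,-1,-1,-1,-1,-1,-1,-1,-1,-1])

```text
t: 12.55
tcp_pos: [0.4742, 0.2823, 0.22]
ee_rot: [180.0, -0.0, 107.1]
wrist_force: [-5.3, -2.4, 8.9]
gripper_width: 0.0154
grip_force: 40.0
```

Emit:
carry_out(slide=[[0,0,0],[0,0,0],[0,0,0],[0,0,0]], rot=[[0,0,0],[0,0,0],[0,0,0],[0,0,0]], gripper=[-1,-1,-1,-1])

```text
t: 12.88
tcp_pos: [0.4742, 0.2823, 0.2201]
ee_rot: [180.0, -0.0, 107.1]
wrist_force: [-4.5, -2.0, 9.1]
gripper_width: 0.0156
grip_force: 40.0
```

Emit:
carry_out(slide=[[0,-0.02,0.02],[0,-0.04,0.02],[0,-0.05,0.02],[0,-0.05,0.02],[0,-0.05,0.02],[0,-0.05,0.02]], rot=[[0,0,0],[0,0,0],[0,0,0],[0,0,0],[0,0,0],[0,0,0]], gripper=[-1,-1,-1,-1,-1,-1])

```text
t: 13.38
tcp_pos: [0.4742, 0.2823, 0.2201]
ee_rot: [179.9, -0.0, 107.1]
wrist_force: [-1.7, -1.6, 9.4]
gripper_width: 0.0154
grip_force: 40.0
```

Run:
```python
from h import *
s=env.state();print(s['tcp_pos'],s['ee_rot'],s['wrist_force'],s['ft_torque'])
b=env.snapshot('side')[190:330,140:260]; w=env.snapshot('wrist')[60:200,190:310]
cv2.imwrite('pics/c6.png',np.hstack([cv2.resize(i,None,fx=3.3,fy=3.3,interpolation=cv2.INTER_CUBIC) for i in (b,w)])[:,:,::-1])
```

```text
[0.47420986 0.28226676 0.22008654] [ 1.79932172e+02 -5.54912389e-03  1.07102178e+02] [-1.73432025 -1.60218785  9.3787447 ] [-0.37071324  0.37687301  0.03173574]
```

View pics/c6.png

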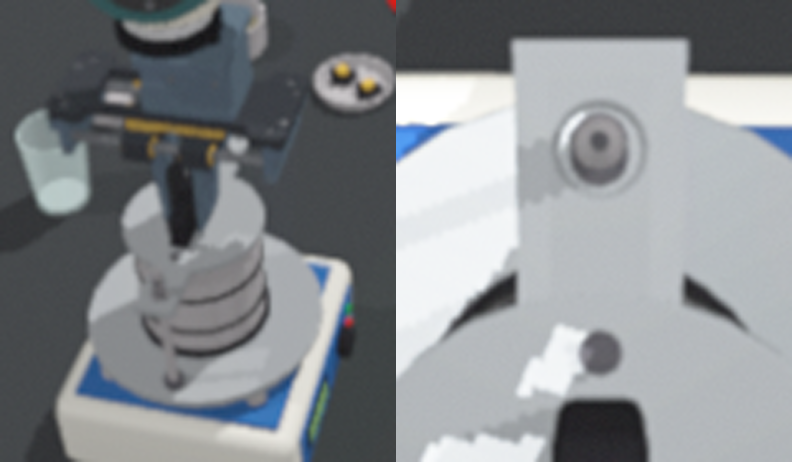

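The lid is seated flat on the sieve and the rod stands centred in the hole. The total push is about 11.4 N. I'll hold it for over 3 s.

Emit:
carry_out(slide=[[0,0,0],[0,0,0],[0,0,0],[0,0,0],[0,0,0],[0,0,0],[0,0,0],[0,0,0],[0,0,0],[0,0,0],[0,0,0],[0,0,0]], rot=[[0,0,0],[0,0,0],[0,0,0],[0,0,0],[0,0,0],[0,0,0],[0,0,0],[0,0,0],[0,0,0],[0,0,0],[0,0,0],[0,0,0]], gripper=[-1,-1,-1,-1,-1,-1,-1,-1,-1,-1,-1,-1])

```text
t: 14.48
tcp_pos: [0.4742, 0.2823, 0.2201]
ee_rot: [179.9, -0.0, 107.1]
wrist_force: [-0.6, -1.7, 9.5]
gripper_width: 0.0162
grip_force: 40.0
```

Emit:
carry_out(slide=[[0,0,0],[0,0,0],[0,0,0],[0,0,0],[0,0,0],[0,0,0],[0,0,0],[0,0,0],[0,0,0],[0,0,0],[0,0,0],[0,0,0]], rot=[[0,0,0],[0,0,0],[0,0,0],[0,0,0],[0,0,0],[0,0,0],[0,0,0],[0,0,0],[0,0,0],[0,0,0],[0,0,0],[0,0,0]], gripper=[-1,-1,-1,-1,-1,-1,-1,-1,-1,-1,-1,-1])

```text
t: 15.48
tcp_pos: [0.4742, 0.2822, 0.2201]
ee_rot: [179.9, -0.0, 107.1]
wrist_force: [-1.9, -2.0, 9.7]
gripper_width: 0.0157
grip_force: 40.0
```

Emit:
carry_out(slide=[[0,0,0],[0,0,0],[0,0,0],[0,0,0],[0,0,0],[0,0,0],[0,0,0],[0,0,0],[0,0,0],[0,0,0],[0,0,0],[0,0,0]], rot=[[0,0,0],[0,0,0],[0,0,0],[0,0,0],[0,0,0],[0,0,0],[0,0,0],[0,0,0],[0,0,0],[0,0,0],[0,0,0],[0,0,0]], gripper=[-1,-1,-1,-1,-1,-1,-1,-1,-1,-1,-1,-1])

```text
t: 16.48
tcp_pos: [0.4742, 0.2823, 0.2201]
ee_rot: [179.9, -0.0, 107.1]
wrist_force: [-0.4, -1.3, 9.9]
gripper_width: 0.0157
grip_force: 40.0
```

Emit:
carry_out(slide=[[0,0,0],[0,0,0],[0,0,0],[0,0,0],[0,0,0],[0,0,0]], rot=[[0,0,0],[0,0,0],[0,0,0],[0,0,0],[0,0,0],[0,0,0]], gripper=[-1,-1,-1,-1,-1,-1])

```text
t: 16.98
tcp_pos: [0.4742, 0.2823, 0.2201]
ee_rot: [179.9, -0.0, 107.1]
wrist_force: [-1.5, -1.8, 9.1]
gripper_width: 0.0158
grip_force: 40.0
```

```bash
python3 -c "
from workcell import env
print(env.hand_in())"
```

```text
the job is handed in; nothing more can be done
None
```

I handed the job in with the lid over both rods and held pressed flat on the top sieve. The push was steady for over three seconds at about 11.5 N, which puts the plate about 5.7 mm down; both figures are worked out from the wrist force and the tool height. No verdict came back.

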